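# Take one cap off the nested stack and weigh it

### The job

The next orange moulded cap is due for its sample weighing. Lift the top orange cap straight up off its nested stack (it sits tight on the one below) and set it down gently, upright with its round boss on top, in the middle of the scale's round pan. Leave the blue stack alone.

Things in the scene. Friction and masses are not known exactly. Their poses are not given: they have to be found in the camera images.
- orange_cap_centre (a point): Centre of the loose top orange cap, 70 g, 76 mm high, round, z up: hollow skirt 66 mm wide (73 over its thin lip), 41 mm high; above it a solid round boss to grip, 42 mm wide, 35 mm high. Rim 38 mm below this point, boss top 38 mm above it, shoulder at the boss's foot 3 mm above it. Sprung clips of the cap below grip it inside: about 3 to 10 N upward for the first 25 mm, then it is free.
- orange_stand_seat (a point): Middle of the lower orange cap's shoulder, on which the top cap's rim rests, 49 mm above the table; z up. The lower cap is locked to a dark steel disc, 96 mm wide, bolted to the table. Its boss, 42 mm wide, stands 35 mm above this point inside the top cap, which must rise over 36 mm before it can move sideways.
- pan_centre (a point): Centre of the upper face of the scale's flat round steel pan, 130 mm in diameter, 45 mm above the table. The scale is a grey box 150 by 160 mm, fixed to the table. z is up.
- blue_cap_centre (a point): Centre of the top cap of the other stack: same caps and stand, in blue. Not to be disturbed.
There are look-alikes about, which are no part of the job. What is shaped like the part that bears orange_cap_centre but pink is not meant.

How it is judged (in metres and radians):
On the way:
1. the orange cap is lifted straight up, upright, clear of the lower cap (raised 42 mm or more while within 30 mm of the stack's axis and tilted under 15 degrees) (z of orange_cap_centre in the frame of orange_stand_seat above 0.08 m and horizontal distance between orange_cap_centre and orange_stand_seat below 0.03 m and angle between orange_cap_centre's own z axis and vertical below 0.26 rad), for 0.05 s.
At the end, for the whole second after the job is handed in: The orange cap stands at rest on the scale's pan, boss up (tilt under 10 degrees), its axis within 20 mm of the pan's centre, and is let go (horizontal distance between orange_cap_centre and pan_centre below 0.02 m and z of orange_cap_centre in the frame of pan_centre between 0.03 and 0.046 m and angle between orange_cap_centre's own z axis and vertical below 0.17 rad and linear speed of orange_cap below 0.02 m/s); the robot touches nothing.
It fails at once if the blue top cap is moved by more than 10 mm (distance of blue_cap_centre from where it was at the start of the episode above 0.01 m).
It fails at once if the orange cap is dropped: falling free, away from its stack, more than 30 mm above the pan (contact force between the fingers and orange_cap below 0.02 N and z of orange_cap_centre in the frame of pan_centre above 0.068 m and horizontal distance between orange_cap_centre and orange_stand_seat above 0.06 m and linear speed of orange_cap above 0.35 m/s).
It also fails if it takes over 42 s, if anything falls off the work surface, if the arm or the gripper's body presses on something with over 40 N, if the wrist force passes 120 N, or if a joint passes its speed limit or range.

### The arm

A 6-joint arm with a two-finger parallel gripper is mounted at the origin on the work surface. World frame = base frame: x ahead of the robot, y to its left, z up, the work surface at z = 0. Lengths are in mm, angles in rad, forces in N, time in s.
With the tool pointing down it reaches from about 400 to 925 mm from the base axis. Payload 3.4 kg.
Tool frame: the origin (TCP) lies between the finger pads; the fingertips stand 14 mm ahead of it and the grasp point (between the pads) lies 5 mm behind it (finger_overhang is the distance from the TCP to the fingertips, in mm); z points along the fingers, y is the direction in which the jaws open and shut (so a half turn about z gives the same grasp; the last joint's range is limited). The gripper opens to 85 mm and grips with 20 to 120 N. Pads are 22 mm wide; open, the fingers measure 114 mm over their backs; the gripper's body (76 mm by 85 mm) begins 54 mm behind the grasp point. The pads swing forward as they close: fully open they stand 13 mm farther back than shut.
Start: joints at [1.236, 0.307, 1.506, -0, 1.328, -0.073], TCP at [148.289, 555.555, 245.305] pointing down, gripper open.
Joint ranges: [-3.12, 3.12], [-1.05, 2.28], [0.14, 2.33], [-1.42, 4.57], [0.1, 2.73], [-2.68, 2.68]. Speed limits (rad/s): [2.57, 2.57, 3.14, 3.14, 3.14, 3.14].

### API

Orientations are given as a unit quaternion [w, x, y, z].
In Python, from station import movep, movel, move_joints, ungrasp, grab, wait, solve_ik, grab_frame, camera_info, IKError, hand_in, get_time, get_joint_pos, get_qd, get_joint_torque, get_ee_pos, get_orientation, get_contact_force, get_torque, get_width, finger_overhang gives the robot as it stands. The module is installed in compiled form; this text tells all that it offers. Calls block until the motion is done:
- movep(position, orientation): joint-space move of the TCP to a pose.
- movel(position, frame=None, max_speed=150): straight line of the TCP; frame=None keeps the orientation; max_speed is the mean speed in mm/s.
- move_joints(angles): joint-space move.
- ungrasp() and grab(): open the fingers fully, or close them until they stop; the grip force is fixed at half the most.
- wait(seconds).
- solve_ik(position, orientation): joint angles nearest the present ones, or None.
- grab_frame(name): name is "side" or "top"; returns (picture, depth): 480x640x3 uint8, red, green, blue; 480x640 float32, mm along the optical axis (not along the pixel's ray), 0 where there is no reading.
- camera_info(name): a dict with "fx", "fy", "cx", "cy" (pixels), "view" (4x4, takes a point from world to camera coordinates). Camera axes: x right, y up, looking along -z (the intrinsics and any distortion apply to the point x, -y, -z); pixel columns grow to the right and rows downward; lengths in mm; the calibration is good to about 2 mm. A picture is of the moment at which its call begins. camera_info takes no time and is no camera call.
A pose or a line that the arm cannot do raises IKError and nothing moves.
- hand_in(): hands the job in, once; it reports no verdict.
Readings, each from a call of its own:
- get_time(): time.
- get_joint_pos(): joint angles.
- get_qd(): joint speeds.
- get_joint_torque(): joint torques, N m.
- get_ee_pos(): TCP position.
- get_orientation(): TCP orientation.
- get_contact_force(): force on the tool from outside, world axes, zero at the start.
- get_torque(): the same for the moment, N m.
- get_width(): opening from 0.0 (shut) to 1.0 (fully open).
Only numpy, scipy, OpenCV 4.12 (cv2) and the standard library are available. Lean on these libraries where they do the work, as an engineer would, in place of code of your own. Each camera call takes 0.05 s, during which the arm holds its last target.

## Working session

There is one attempt and no reset: what is moved stays moved. The work goes in short steps, each a Python script; the robot and the scene stay as the last script left them, time stands still between calls to the robot, and variables do not carry over. Pictures are saved under pics/ and viewed, and the job is handed in when it is done.

```bash
mkdir -p pics; python3 - <<'E'
from station import *
import cv2,numpy as np
for n in("side","top"):
    p,d=grab_frame(n); np.savez(f"{n}0.npz",p=p,d=d)
    cv2.imwrite(f"pics/{n}0.png",p[:,:,::-1]); c=camera_info(n); print(n,c, (d>0).mean())
print(get_time(),get_ee_pos(),get_orientation(),get_width(),finger_overhang)
E
```

```text
side {'fx': 462.84085206575924, 'fy': 462.84085206575924, 'cx': 316.42314163259516, 'cy': 248.98822468730228, 'view': array([[-9.81094248e-01, -1.93152712e-01, -1.20874330e-02,
         4.93576893e+02],
       [ 1.28558612e-01, -6.97135485e-01,  7.05318934e-01,
        -9.62617218e+01],
       [-1.44660843e-01,  6.90430405e-01,  7.08787059e-01,
        -8.28764082e+02],
       [ 0.00000000e+00,  0.00000000e+00,  0.00000000e+00,
         1.00000000e+00]])} 0.9962076822916667
top {'fx': 509.73841584649654, 'fy': 509.73841584649654, 'cx': 321.51581797268267, 'cy': 237.44167347364498, 'view': array([[ 1.81943407e-02, -9.99794124e-01, -8.98200755e-03,
         1.15290200e+01],
       [ 9.90093280e-01,  1.67653943e-02,  1.39406665e-01,
        -4.85844895e+02],
       [-1.39227378e-01, -1.14294377e-02,  9.90194478e-01,
        -1.10160694e+03],
       [ 0.00000000e+00,  0.00000000e+00,  0.00000000e+00,
         1.00000000e+00]])} 0.9959993489583333
0.1 [148.08316498 554.98958711 244.4760672 ] [-1.84305030e-04  1.30026591e-01  9.91510081e-01 -9.00409996e-04] 1.001735864258726 14.0
```

View pics/side0.png

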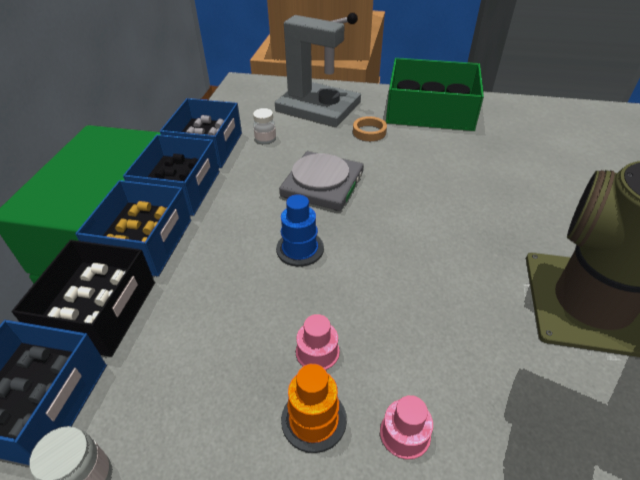

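View pics/top0.png

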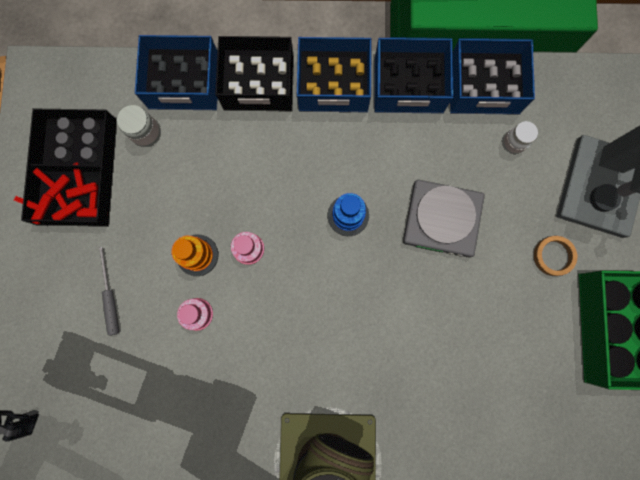

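The top view shows the orange stack near (190,252), pink look-alikes at (247,248) and (194,314), blue at (350,210) and the pan at (447,214). In the side view orange is at (313,405), blue at (298,230) and the pan at (321,171). Next I measure all of them from both views.

```bash
cat > h.py <<'E'
import numpy as np,cv2
from station import *
def cloud(n,d):
    c=camera_info(n); v,u=np.mgrid[0:480,0:640]
    P=np.stack([(u-c["cx"])/c["fx"]*d,-(v-c["cy"])/c["fy"]*d,-d],-1)
    V=c["view"]; return (P-V[:3,3])@V[:3,:3]
def ray(n,u,v):
    c=camera_info(n);V=c["view"];R=V[:3,:3]
    r=np.array([(u-c["cx"])/c["fx"],-(v-c["cy"])/c["fy"],-1.])@R
    return -R.T@V[:3,3], r
def tri(a,b):
    (o1,r1),(o2,r2)=ray(*a),ray(*b)
    s=np.linalg.lstsq(np.stack([r1,-r2],1),o2-o1,rcond=None)[0]
    p,q=o1+s[0]*r1,o2+s[1]*r2; return (p+q)/2,np.linalg.norm(p-q)
def hue(p,lo,hi,smin=150):
    h=cv2.cvtColor(p,cv2.COLOR_RGB2HSV); return (h[...,0]>=lo)&(h[...,0]<=hi)&(h[...,1]>smin)&(h[...,2]>60)
def circ(P):  # enclosing circle in xy + robust centre
    (x,y),r=cv2.minEnclosingCircle(P[:,:2].astype(np.float32)); return np.round([x,y,r],1),np.round(np.median(P,0),1)
def flat(mask,P,z0,z1):
    m=(mask&(P[...,2]>z0)&(P[...,2]<z1)).astype(np.uint8)
    n,l,s,c=cv2.connectedComponentsWithStats(m); k=1+np.argmax(s[1:,4]); return l==k
E
python3 - <<'E'
from h import *
rois={"top":{"o":(150,220,220,290),"b":(325,375,185,240),"pan":(410,482,180,250),"p1":(225,270,225,270),"p2":(170,215,293,335)},
"side":{"o":(270,350,360,450),"b":(270,330,190,270),"pan":(280,365,145,200),"p1":(290,345,310,370),"p2":(375,440,390,460)}}
res={}
for n in rois:
    f=np.load(n+"0.npz");p,d=f["p"],f["d"];P=cloud(n,d)
    for k,(a,b,c,e) in rois[n].items():
        box=np.zeros((480,640),bool);box[c:e,a:b]=1
        M={"o":hue(p,5,20),"b":hue(p,100,125),"pan":np.ones_like(box)}.get(k,hue(p,155,179,60))&box&(d>0)
        zs=P[...,2][M]; print(n,k,"zhist",np.histogram(zs,np.arange(-10,160,8))[0])
        zt=np.percentile(zs,98)
        m=flat(M,P,zt-6,zt+8)
        v,u=np.nonzero(m); cs=max(cv2.findContours(m.astype(np.uint8),0,cv2.CHAIN_APPROX_NONE)[0],key=len)
        el=cv2.fitEllipse(cs); print("  top: ",circ(P[m]),m.sum(),"ell",np.round(el[0],1),np.round(el[1],1)); res[n,k]=el[0]
for k in rois["top"]:
    print(k,"tri",tri(("top",*res["top",k]),("side",*res["side",k])))
E
```

```text
top o zhist [  0   6  95  26  15  11   0  96  36  23  32  56 284  20  24  23 281  38
   0   0   0]
  top:  (array([445.3, 303.2,  20.7]), array([444.5, 303.6, 123.8])) 302 ell [182.4 248.6] [18.6 19.4]
top b zhist [  0   0  60  17   3   0   0  87  28  17  16  49 333  16  16  10 278  37
   0   0   0]
  top:  (array([542.3, -39.3,  21.1]), array([541.9, -38.8, 124. ])) 303 ell [350.3 204.7] [18.9 19.3]
top pan zhist [ 203  407   14   23  744 1004 2192  435    0    0    0    0    0    0
    0    0    0    0    0    0    0]
  top:  (array([ 541.6, -255.5,   65. ]), array([ 540.9, -255.9,   44.3])) 2237 ell [446.2 213.8] [55.1 57.9]
top p1 zhist [  3  88  19  18  15  60 191  12  14  14 276  14   0   0   0   0   0   0
   0   0   0]
  top:  (array([462.1, 188.2,  20.9]), array([460.9, 188. ,  75. ])) 266 ell [242.8 244.4] [17.9 18.4]
top p2 zhist [  1  97  26  25  24  48 185  15  17  17 290  18   0   0   0   0   0   0
   0   0   0]
  top:  (array([311.5, 298.1,  20.9]), array([312.2, 298.7,  75. ])) 266 ell [187.8 314.1] [18.3 19.1]
side o zhist [  0   1 290 107 100  98  25 277 123 129 114 
[... 181 characters left out ...]
9  77 131 103 106  97 112 343  67  78  69 284  16
   0   0   0]
  top:  (array([545.3, -36.8,  21.2]), array([543.8, -34.6, 124.5])) 283 ell [297.3 202. ] [15.1 21.8]
side pan zhist [  87 1484   37   93  321  961 1358  228    0    0    0    0    0    0
    0    0   88    6    0    0    0]Traceback (most recent call last):
  File "<stdin>", line 12, in <module>
  File "h.py", line 21, in flat
    n,l,s,c=cv2.connectedComponentsWithStats(m); k=1+np.argmax(s[1:,4]); return l==k
                                                     ~~~~~~~~~^^^^^^^^^
    return _wrapfunc(a, 'argmax', axis=axis, out=out, **kwds)
    return bound(*args, **kwds)
ValueError: attempt to get argmax of an empty sequence
```

```bash
python3 - <<'E'
from h import *
for n,b in(("top",(410,482,180,250)),("side",(280,365,145,192))):
    f=np.load(n+"0.npz");p,d=f["p"],f["d"];P=cloud(n,d);box=np.zeros((480,640),bool);box[b[2]:b[3],b[0]:b[1]]=1
    m=flat(box&(d>0),P,41.5,52); cs=max(cv2.findContours(m.astype(np.uint8),0,cv2.CHAIN_APPROX_NONE)[0],key=len)
    el=cv2.fitEllipse(cs);print(n,circ(P[m]),el)
    globals()[n]=el[0]
print("pan tri",tri(("top",*top),("side",*side)))
print("orange boss tri",tri(("top",182.4,248.6),("side",311.8,378.2)))
print("blue tri",tri(("top",350.3,204.7),("side",297.3,202.)))
for yaw in np.arange(0,180,30):
    t=np.radians(yaw)/2; q=[0,np.cos(t),np.sin(t),0]
    print(yaw,[None if (s:=solve_ik(x,q)) is None else np.round(s,2).tolist() for x in([446,304.5,106],[446,304.5,270],[542,-256,102])])
E
```

```text
top (array([ 541.6, -255.5,   65. ]), array([ 540.9, -255.8,   44.3])) ((446.1976623535156, 213.82273864746094), (55.28658676147461, 57.89622116088867), 116.28038787841797)
side (array([ 543.6, -254.6,   66.3]), array([ 543.5, -250.6,   44.8])) ((320.05072021484375, 169.69595336914062), (33.55726623535156, 56.411338806152344), 89.28924560546875)
pan tri (array([ 543.58597324, -256.4861704 ,   40.08859238]), np.float64(2.139486856560755))
orange boss tri (array([446.61128044, 304.94554763, 119.39389007]), np.float64(2.125064512749537))
blue tri (array([544.08118687, -39.31630438, 120.38668028]), np.float64(2.0635232754355566))
0 [[0.52, 0.4, 1.76, -0.0, 0.98, 2.09], [0.52, 0.24, 1.54, -0.0, 1.36, 2.09], [-0.51, 0.48, 1.63, -0.0, 1.03, 1.06]]
30 [[0.52, 0.4, 1.76, -0.0, 0.98, 1.57], [0.52, 0.24, 1.54, -0.0, 1.36, 1.57], [-0.51, 0.48, 1.63, -0.0, 1.03, 0.54]]
60 [[0.52, 0.4, 1.76, -0.0, 0.98, 1.04], [0.52, 0.24, 1.54, -0.0, 1.36, 1.04], [-0.51, 0.48, 1.63, -0.0, 1.03, 0.01]]
90 [[0.52, 0.4, 1.76, -0.0, 0.98, 0.52], [0.52, 0.24, 1.54, -0.0, 1.36, 0.52], [-0.51, 0.48, 1.63, -0.0, 1.03, -0.51]]
120 [[0.52, 0.4, 1.76, -0.0, 0.98, -0.0], [0.52, 0.24, 1.54, -0.0, 1.36, -0.0], [-0.51, 0.48, 1.63, -0.0, 1.03, -1.04]]
150 [[0.52, 0.4, 1.76, -0.0, 0.98, -0.53], [0.52, 0.24, 1.54, -0.0, 1.36, -0.53], [-0.51, 0.48, 1.63, -0.0, 1.03, -1.56]]
```

Depth from both views puts the boss top at about 124 to 124.5 mm and the pan at about 44.5 mm, against 125 and 45 in the text. Triangulation reads both about 5 mm lower, with a 2 mm ray miss, which fits the calibration error. The difference in height between them agrees at 79 to 80 mm. Boss radius is 21 mm and pan radius 65 mm, both as given. Now the approach and grasp.

```bash
python3 - <<'E'
from h import *
q=[0,2**-.5,2**-.5,0]
movep([446.3,304.6,230],q)
movel([446.3,304.6,150],max_speed=120); print(get_time(),get_ee_pos(),get_contact_force())
for n in("side","top"):
    p,d=grab_frame(n); cv2.imwrite(f"pics/{n}1.png",p[:,:,::-1] if n=="top" else cv2.resize(p[250:480,180:460,::-1],None,fx=2,fy=2))
E
```

```text
2.3667 [446.60022502 305.17625385 150.49931882] [ 0.01634497 -0.83202721  0.08411574]
```

View pics/side1.png

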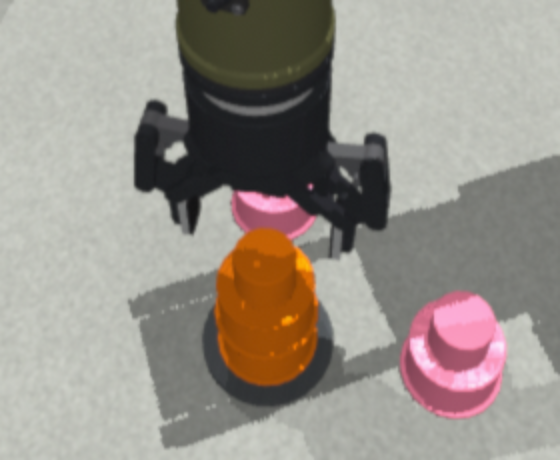

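View pics/top1.png

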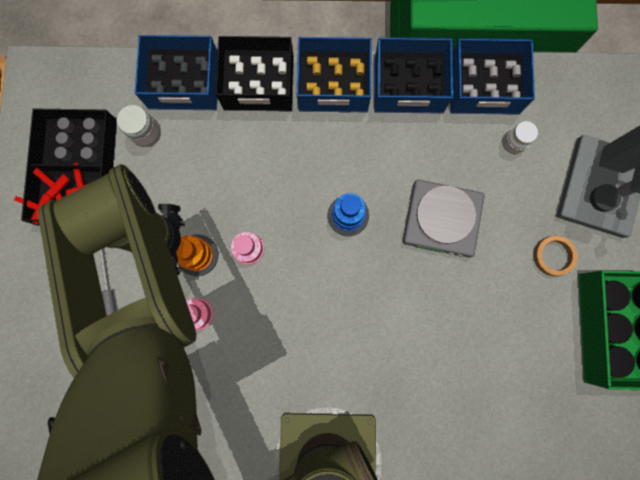

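In the side crop the open fingers at (187,230) and (342,250) straddle the orange boss at (264,240), centred on it. The top view is partly hidden by the arm and shows nothing else near. I'll descend and grip.

```bash
python3 - <<'E'
from h import *
movel([446.3,304.6,107],max_speed=60); print(get_ee_pos(),get_contact_force())
grab(); wait(.2); print(get_time(),get_width(),get_ee_pos(),get_contact_force())
p,d=grab_frame("side"); cv2.imwrite("pics/side2.png",cv2.resize(p[250:480,180:460,::-1],None,fx=2,fy=2))
E
```

```text
[446.51771063 304.71908668 107.05534741] [1.18279967 0.35511463 1.25575158]
4.0167 0.4766216490312526 [446.50079353 304.74260236 107.64299398] [-1.21567764 -0.87905579  5.65620829]
```

View pics/side2.png

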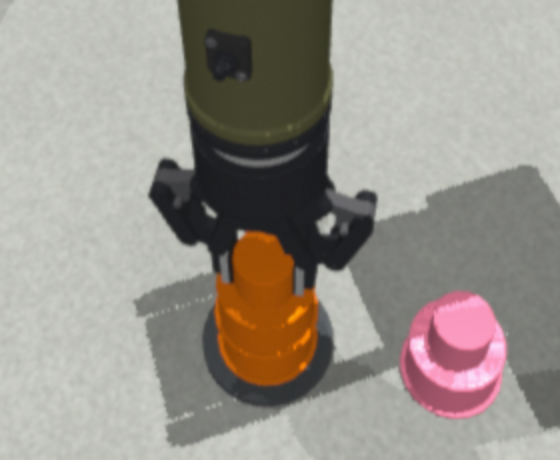

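The pads hold the boss at an opening of about 41 mm, matching its 42 mm. Now lifting straight up, slowly through the clips.

```bash
python3 - <<'E'
from h import *
for z in(115,125,137,155):
    movel([446.4,304.7,z],max_speed=30); print(get_time(),get_ee_pos()[2],get_contact_force(),get_width())
movel([446.4,304.7,260],max_speed=90); wait(.2); print(get_time(),get_ee_pos(),get_contact_force(),get_width())
for n in("side","top"):
    p,d=grab_frame(n); np.savez(n+"3.npz",p=p,d=d);cv2.imwrite(f"pics/{n}3.png",p[:,:,::-1])
    P=cloud(n,d); m=hue(p,5,20)&(d>0)&(P[...,2]>130)&(np.abs(P[...,1]-305)<70)
    print(n,m.sum(),np.histogram(P[...,2][m],np.arange(130,300,8)))
E
```

```text
4.4833 114.75786196669202 [-0.59997295 -1.20639148 -3.61166791] 0.4715491838897274
4.9667 125.59930271478443 [-1.62853255  0.70218332 -2.33041761] 0.47787964298452623
5.5167 137.85406591153574 [-0.90016015  0.51977688 -0.84823177] 0.47221837735936684
6.2667 155.01709558928303 [-0.22416817 -0.50927278 -1.69022197] 0.47639380569993994
7.7833 [446.1527449  304.5791702  259.41106766] [ 0.47756732  0.19382146 -1.1060246 ] 0.4743326586738275
side 3594 (array([  0,   0,   0,   0,   0,   0,   0,   0,  23, 473, 212, 221, 219,
       831, 224, 158, 157, 180, 890,   2,   1]), array([130, 138, 146, 154, 162, 170, 178, 186, 194, 202, 210, 218, 226,
       234, 242, 250, 258, 266, 274, 282, 290, 298]))
top 875 (array([  0,   0,   0,   0,   0,   0,   0,   0,  26, 126,  42,  45,  44,
       227,  88,  36,  30,  56, 145,   0,   0]), array([130, 138, 146, 154, 162, 170, 178, 186, 194, 202, 210, 218, 226,
       234, 242, 250, 258, 266, 274, 282, 290, 298]))
```

View pics/side3.png

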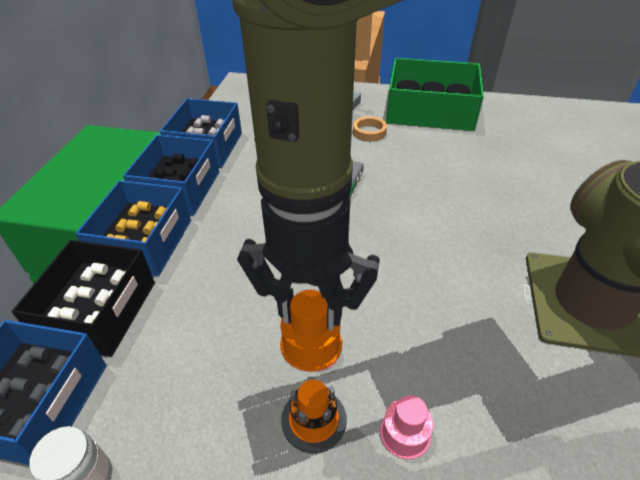

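The side view shows one cap held upright at (312,330) and the lower cap with its clips left on its stand at (313,410). The boss top is about 18 mm above the TCP, so it has not slipped. The rim is at about 200 mm, well above the blue stack's 125 mm. Next I carry it to above the pan.

```bash
python3 - <<'E'
from h import *
movel([542.5,-255.4,260],max_speed=140); print(get_time(),get_ee_pos(),get_contact_force())
movel([542.5,-255.4,135],max_speed=90); wait(.2); print(get_time(),get_ee_pos(),get_contact_force())
for n in("side","top"):
    p,d=grab_frame(n); np.savez(n+"4.npz",p=p,d=d); cv2.imwrite(f"pics/{n}4.png",p[:,:,::-1])
    P=cloud(n,d); m=hue(p,5,20)&(d>0)&(P[...,2]>65)&(np.abs(P[...,1]+255)<70)&(np.abs(P[...,0]-542)<70)
    for a,b in((72,82),(112,120),(147,160)):
        k=m&(P[...,2]>a)&(P[...,2]<b)
        if k.sum()>10: print(n,a,k.sum(),circ(P[k]))
    print(n,np.percentile(P[...,2][m],[0.5,2,98]))
E
```

```text
12.0917 [ 542.42960903 -255.18703788  260.02114327] [-0.51756983 -0.63206371 -0.28374456]
13.8333 [ 542.73902688 -255.53732689  135.50556499] [-0.44328458  1.2006234  -1.57426805]
side 72 91 (array([ 543.1, -248.2,   34.5]), array([ 539.8, -226.8,   80.1]))
side 112 216 (array([ 542.7, -250.6,   31.8]), array([ 540. , -234.3,  117.4]))
side 147 175 (array([ 544.3, -253.2,   21.4]), array([ 542.6, -248.5,  152.4]))
side [ 77.90635825  78.88933594 153.62482066]
top 72 45 (array([ 543.1, -233. ,   26.5]), array([ 540.5, -225.1,   79.8]))
top 112 130 (array([ 547.6, -237.5,   25.8]), array([ 550.6, -231.8,  116.9]))
top [ 76.37961877  77.1089049  135.86580409]
```

View pics/side4.png

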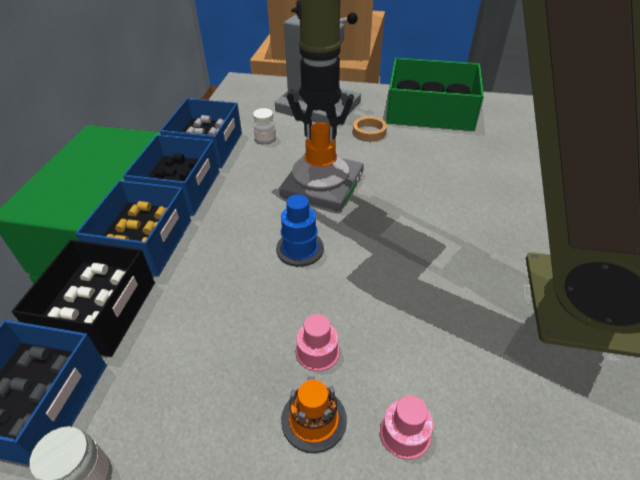

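View pics/top4.png

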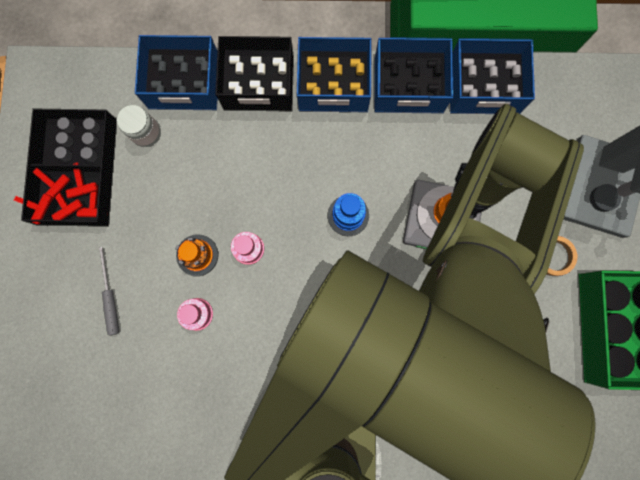

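The side view shows the cap upright above the middle of the pan, at (320,145), with the pan at (321,171). Boss centre by side depth is (544.3,-253.2) against (543.6,-254.6) for the pan. The rim is 58.5 mm below the TCP, so contact should come at TCP z of about 103. I'll lower in small steps and watch the force.

```bash
python3 - <<'E'
from h import *
movel([542.5,-255.4,107],max_speed=60); wait(.3)
f0=np.mean([(wait(.03),get_contact_force()[2])[1] for _ in range(8)]); z=107; print(f0,get_ee_pos())
while z>100:
    z-=.7; movel([542.5,-255.4,z],max_speed=20); wait(.1)
    f=np.mean([(wait(.02),get_contact_force()[2])[1] for _ in range(5)]); print(round(z,1),round(get_ee_pos()[2],2),round(f,2))
    if f-f0>5: break
print(get_time())
p,d=grab_frame("side"); cv2.imwrite("pics/side5.png",cv2.resize(p[80:230,240:410,::-1],None,fx=4,fy=4,interpolation=2))
E
```

```text
-0.6668076897234367 [ 542.50506488 -255.39785911  107.11915629]
106.3 106.3 -0.34
105.6 105.6 -0.81
104.9 104.89 -0.8
104.2 104.2 -0.24
103.5 103.69 1.3
102.8 103.67 5.81
17.7167
```

View pics/side5.png

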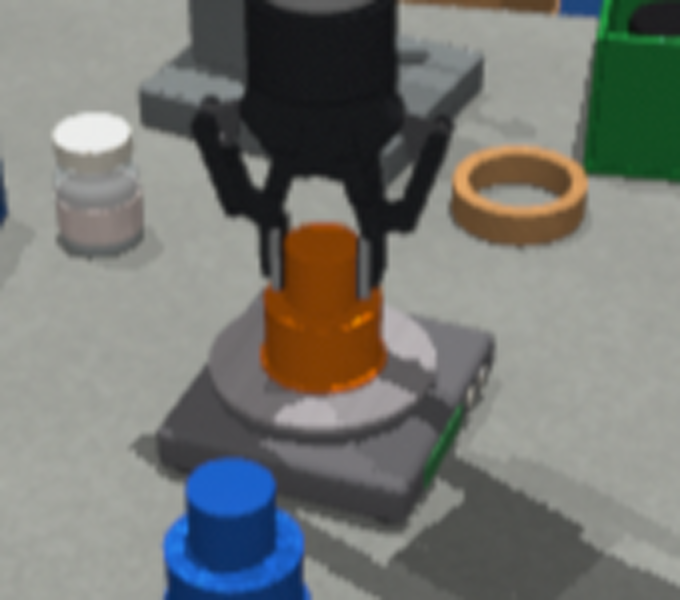

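Contact is at TCP z of 103.7 as expected, and the cap stands centred on the pan. I'll release it and withdraw.

```bash
python3 - <<'E'
from h import *
ungrasp(); wait(.3); print(get_width(),get_contact_force())
movel([542.5,-255.4,250],max_speed=90)
movep([420,-60,330],[0,2**-.5,2**-.5,0]); wait(.3); print(get_time(),get_ee_pos(),get_contact_force())
for n in("side","top"):
    p,d=grab_frame(n); cv2.imwrite(f"pics/{n}6.png",p[:,:,::-1])
    P=cloud(n,d); xy=lambda x,y,r:(np.hypot(P[...,0]-x,P[...,1]-y)<r)&(d>0)
    m=hue(p,5,20)&xy(543,-255,60)
    for nm,a,b in(("shoulder",83,90),("boss",114,128)):
        k=m&(P[...,2]>a)&(P[...,2]<b)
        if k.sum()>10: print(n,nm,k.sum(),circ(P[k]))
    k=hue(p,100,125)&xy(543,-38,50)&(P[...,2]>118)
    if k.sum()>10: print(n,"blue",circ(P[k]))
E
```

```text
1.003376375407745 [-0.68853221  0.36277185 -0.05853105]
21.625 [420.50734716 -60.70385199 329.37960925] [-0.10955668  1.16866972 -0.18468597]
side shoulder 218 (array([ 543.4, -251.9,   33.4]), array([ 538.1, -238.3,   85.8]))
side boss 184 (array([ 543.7, -252.9,   21.3]), array([ 542.3, -247.8,  120.3]))
side blue (array([544.8, -37.2,  21.5]), array([543.5, -34.2, 124.5]))
top blue (array([538.1, -54.3,  11. ]), array([537.4, -55. , 123.4]))
```

View pics/side6.png

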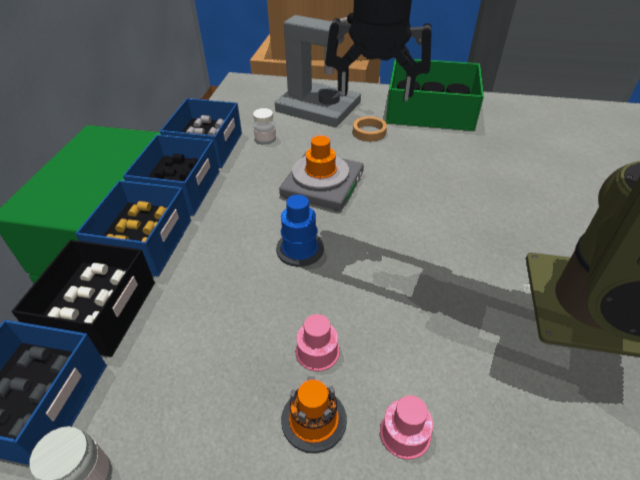

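View pics/top6.png

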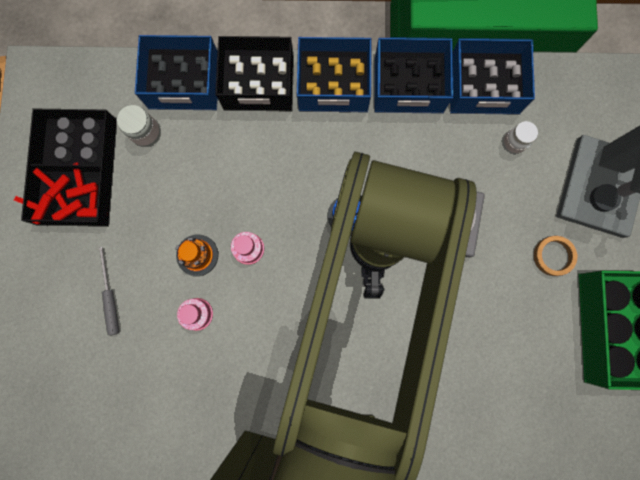

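The side view shows the cap upright and centred on the pan at (320,157), with blue at (298,230) unmoved. The top camera's view of both is hidden by the arm, so I go by the side view. By side depth the boss is at (543.7,-252.9) and the pan at (543.6,-254.6), under 2 mm apart, and the boss top at about 120 mm is as expected.

```bash
python3 -c "
from station import *
print(get_time(),get_contact_force(),get_qd().round(3) if hasattr(get_qd(),'round') else get_qd()); print(hand_in())"
```

```text
21.725 [-0.87767844  0.52541162 -0.31849835] [ 0.005 -0.005  0.001  0.001  0.001  0.001]
the job is handed in; nothing more can be done
None
```

I gripped the top orange cap by its boss, lifted it about 150 mm straight up off the stack, and carried it above the height of the blue stack. I lowered it until the pan pushed back with about 6 N, let go, moved the arm clear and handed in at 21.7 s. `hand_in()` gave no verdict.

**Last checks (side camera):**
- The cap stands upright, with its boss about 2 mm from the pan's centre and its top at about 120 mm (121 expected).
- The blue cap is where it was, to within about 0.6 mm.
- The gripper was fully open and touching nothing.

**What failed or disagreed:**
- The arm hid the pan and most of the blue cap from the top camera at the end. That left no second view of the placing, and the top camera's blue reading was only of a partly hidden cap, so I set it aside.
- Two-view triangulation read heights about 5 mm lower than the depth images and the text. I went by the depth images, and the contact heights agreed with them.

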